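# Press a heat sink onto a sprung circuit board

## Robot

A 6-joint arm with a two-finger parallel gripper is mounted at the origin on the work surface. World frame = base frame: x ahead of the robot, y to its left, z up, the work surface at z = 0. Lengths are in m, angles in degrees, forces in N, time in s.
With the tool pointing down it reaches from about 0.2 to 0.875 m from the base axis. Payload 3.4 kg.
Tool frame: the origin (TCP) lies between the finger pads; the fingertips stand 11 mm ahead of it and the grasp point (between the pads) lies 8 mm behind it; z points along the fingers, y is the line along which they close (so a half turn about z gives the same grasp; the last joint's range is limited). The gripper opens to 94 mm and grips with 3 to 60 N. Pads are 16 mm wide; open, the fingers measure 119 mm over their backs; the gripper's body (75 mm by 177 mm) begins 78 mm behind the grasp point.
Start: joints at [67.609, 15.808, 86.224, -0, 77.962, -6.933], TCP at [0.153, 0.554, 0.216] pointing down, gripper open.
Joint ranges: [-165.64, 165.64], [-43.16, 119.46], [12.63, 154.43], [-67.54, 247.53], [6.08, 155.33], [-154.97, 154.97]. Speed limits (degrees/s): [147.25, 147.25, 180, 180, 180, 180].

## Interface

Orientations are given as [roll, pitch, yaw] about the fixed x, y, z axes, in that order (R = Rz(yaw) Ry(pitch) Rx(roll)).
In Python, from rig import robot, optics, ticket gives the robot as it stands.
- The arm moves only by the shell command python3 -m jog 'ROWS' [FORCE]. ROWS is JSON, a list of rows, each a list of 5 numbers: the opening, from -1 (shut) to 1 (fully open), then the shift along the world's x, y, z in m, then the turn about the world's z in degrees. In form: [[fingers, x, y, z, spin], ...]. A call has 1 to 10 rows; each row is the pose to reach, as a shift and turn from the pose commanded when the call began; what a row does not reach only later rows make up. A row lasts 1/8 s, in which the tool goes at most 62.5 mm and 10.7 degrees, less where a joint would pass 70% of its speed; a pose out of reach is approached as far as the arm can. A call with a gripper value outside its range is refused whole. The fingers move at their own pace and stop on an object; FORCE is the grip in N (left out, the last holds). Time passes only in rows, so rows that repeat a pose let the fingers close. It gives the time, the measured TCP pose, the force, the opening and the grip force at its end, in the units of the state.
- robot.get_obs(): the state, without advancing time (a new reading comes with each control period).
- optics.grab_frame(name): name is "scene" or "top" or "wrist"; returns the picture (420x560x3 uint8, red, green, blue); there is no depth.
- optics.camera_params(name): a dict with "camera_matrix" (3x3 intrinsics, pixels), "rvec" (rotation vector, rad) and "tvec" (3), from world to camera coordinates, as OpenCV has them. Camera axes: x right, y down, z forward; pixel columns grow to the right and rows downward; lengths in m; the calibration is good to about 2 mm. A picture is of the moment at which its call begins: read the wrist's pose just before it. camera_params takes no time and is no camera call; for the wrist camera it gives the pose at the moment of the call.
- ticket.finish_job(): hands the job in; it is judged then, once.
Trained networks look in the newest picture that a camera, given by its name, has taken for a name from the list of things; names that differ only in an ending like _2 or _b are one class to them, and where a whole thing is asked for, a point or a joint stands for the part that bears it (a point fixed in the world has none). Each returns a list of dicts, best first, with "score" (0 to 1); they miss things now and then, are a little off and sometimes report something else, mostly with a low value. They report only what shows in the picture. A call takes as long as a camera call. They do not tell look-alikes from the thing itself.
- optics.spot_in(query, camera): "position" ([x, y, z] in m, in world coordinates, good to about 4 mm: the middle of the surface that is visible of it).
- optics.outline_of(query, camera): "mask" (420x560 bool, what is visible of it).
The state is a dict: "t": time; "qpos": joint angles; "dq": joint speeds; "joint_efforts": joint torques, N m; "tcp_pos": TCP position; "tcp_rot": TCP orientation; "ft_force": force on the tool from outside, world axes, zero at the start; "wrist_torque": the same for the moment, N m; "grip_width": opening from 0.0 (shut) to 1.0 (fully open); "grasp_force": force on a finger pad.
Only numpy, scipy, OpenCV 4.12 (cv2) and the standard library are available. Lean on these libraries where they do the work, as an engineer would, in place of code of your own. Each camera call takes 0.05 s, during which the arm holds its last target. There are 200 camera calls.

## Task

Fit the longer of the two heat sinks from the black tray onto the black power module of the circuit board on the sloping stand: fins up, squarely over the module, its lower end resting against the steel ledge. Once it is in place, press it onto the board with about 12 newtons for a good second so that its adhesive backing takes, then let go and leave it lying there. Be gentle: the board cracks above 25 N, the fins buckle under a grip of more than 40 N, and everything else stays where it is.

Things in the scene. Friction and masses are not known exactly. Their poses are not given: they have to be found in the camera images.
- sink_long: The heat sink to fit: plain aluminium, 120 mm long (x), 50 mm wide (y), 40 mm high (z), flat underside, fins along x; gripped across its 50 mm width. About 0.3 kg. Origin: centre of the underside. Either end may face the ledge. Fins buckle if a finger squeezes with over 40 N. Lies fins up on the tray's floor, roughly along the tray's x.
- sink_short: The other heat sink in the tray, not wanted: the same 50 mm width and 40 mm height but only 80 mm long. Origin: centre of the underside. It must stay put.
- tray: Fixed black open tray, 200 mm (x) by 280 (y), walls 22 mm high, 5 thick, floor 5 thick. Origin: centre of its underside on the table. The two heat sinks lie side by side in it, 140 mm apart in y, which on which side varies. The tray stands on the robot's left or right, the stand on the other side.
- stand: Fixed grey steel stand (base 170 by 130 mm, its rear edge up to about 115 mm high) whose board slopes 30 degrees: low edge towards the robot (stand -x), high edge away (+x). Origin: centre of its underside on the table.
- nest: Circuit board on the stand: green, 160 mm (x, up the slope) by 120 (y, level) by 6; z is the outward normal. Floats on stiff springs, yields a little along z when pressed. In its middle a flat black module 124 by 56, 5 mm thick; at the module's lower end a steel ledge 60 mm wide, 10 mm above the module's top. Origin: centre of underside. Cracks if pressed with over 25 N.
- seat (a point): Where the centre of the heat sink's underside belongs: on the top face of the black module, 60 mm up the slope from the ledge's face, moving with the board. x points up the slope, y level along the ledge, z out along the slope's normal.
- fan: Bystander: black square cooling fan standing on edge, 80 by 25 mm, 80 mm high, between tray and stand. Origin: centre of the underside.
- bottle: Bystander: small white bottle, 42 mm across and 110 mm high, between tray and stand, nearer the robot. Origin: centre of the underside.
- driver: Bystander: screwdriver lying on the far side of the table.
Not all that is in view belongs to the job. Leave any orange or red look-alike of the sink_long alone.

How it is judged (in metres and radians):
On the way:
1. the long heat sink, in place on the module against the ledge, is pressed onto the board with 8 to 18 N for 0.8 s (x of sink_long in the frame of seat between -0.003 and 0.005 m and y of sink_long in the frame of seat between -0.007 and 0.007 m and z of sink_long in the frame of seat between -0.003 and 0.003 m and angle between the x axis of sink_long and the x axis of seat, either way round below 0.1 rad and angle between the z axis of sink_long and the z axis of seat, either way round below 0.06 rad and contact force between sink_long and nest between 8 and 18 N), for 0.8 s.
At the end, for the whole second after the job is handed in: The long heat sink lies flat on the module (3 mm, 3 degrees) against the ledge (3 mm below to 5 mm above the seat), centred within 7 mm, square within 6 degrees, released and at rest; short heat sink, fan, bottle and screwdriver within 20 mm of where they were (x of sink_long in the frame of seat between -0.003 and 0.005 m and y of sink_long in the frame of seat between -0.007 and 0.007 m and z of sink_long in the frame of seat between -0.003 and 0.003 m and angle between the x axis of sink_long and the x axis of seat, either way round below 0.1 rad and angle between the z axis of sink_long and the z axis of seat, either way round below 0.06 rad and contact force between the fingers and sink_long below 0.2 N and linear speed of sink_long below 0.01 m/s and distance of each of sink_short, fan, bottle, driver from where it was at the start of the episode below 0.02 m); the robot touches nothing.
It fails at once if the heat sink bears on the board or stand with more than 25 N (contact force between sink_long and stand above 25 N).
It fails at once if the fins are gripped with more than 40 N a side (80 N over both fingers) (contact force between the fingers and sink_long above 80 N).
It fails at once if the robot bears on the stand or board itself with more than 25 N (contact force between any of the arm, the fingers and stand above 25 N).
It fails at once if the short heat sink, fan, bottle or screwdriver is moved more than 20 mm (distance of any of sink_short, fan, bottle, driver from where it was at the start of the episode above 0.02 m).
It also fails if it takes over 51 s, if anything falls off the work surface, if the arm or the gripper's body presses on something with over 40 N, if the wrist force passes 120 N, or if a joint passes its speed limit or range.

## Working session

There is one attempt and no reset: what is moved stays moved. The work goes in short steps, Python scripts to look and compute and a shell command to move; the robot and the scene stay as the last step left them, time stands still between calls to the robot, and variables do not carry over. Pictures are saved under pics/ and viewed, at most 10 in all, crops included, and the job is handed in when it is done.

```bash
ls; mkdir -p pics; cat > h.py <<'E'
import numpy as np, cv2
from rig import robot, optics, ticket
def P(n):
    c=optics.camera_params(n); R=cv2.Rodrigues(np.array(c["rvec"],float))[0]
    return np.array(c["camera_matrix"]),R,np.array(c["tvec"],float).ravel()
def proj(n,X):
    K,R,t=P(n); x=(R@np.atleast_2d(X).T).T+t; u=(K@x.T).T; return u[:,:2]/u[:,2:]
def back(n,uv,z):
    K,R,t=P(n); d=(R.T@np.linalg.inv(K)@np.c_[np.atleast_2d(uv),np.ones(len(np.atleast_2d(uv)))].T).T
    c=-R.T@t; return c+d*((z-c[2])/d[:,2])[:,None]
def save(n,f,img=None):
    im=optics.grab_frame(n) if img is None else img
    cv2.imwrite("pics/"+f,im[:,:,::-1]); return im
E
python3 - <<'E'
from h import *
a=save("top","top.png"); 
for q in ["sink_long","sink_short","tray","stand","nest","fan","bottle"]:
    for r in optics.spot_in(q,"top"): print(q,np.round(r["position"],3),round(r["score"],2),proj("top",r["position"]).round())
b=save("scene","scene.png")
o=robot.get_obs(); print(o["t"],o["tcp_pos"],o["tcp_rot"],o["ft_force"])
print(P("top")); print(-P("scene")[1].T@P("scene")[2])
E
```

```text
pics
sink_long [0.721 0.184 0.038] 0.82 [[185. 174.]]
sink_long [0.498 0.02  0.019] 0.81 [[266. 255.]]
sink_long [0.512 0.193 0.042] 0.69 [[191. 260.]]
sink_short [0.51  0.331 0.035] 0.94 [[132. 270.]]
sink_short [0.516 0.27  0.004] 0.58 [[161. 265.]]
tray [0.517 0.272 0.003] 0.79 [[161. 264.]]
stand [ 0.546 -0.245  0.072] 0.84 [[377. 214.]]
fan [ 0.636 -0.008  0.076] 0.74 [[269. 192.]]
bottle [0.386 0.002 0.079] 0.8 [[281. 302.]]
0.45 [0.15324773 0.55420106 0.21641117] [-1.79995728e+02 -1.74366242e-03  1.64544564e+02] [ 0.03401704 -0.20354276 -0.04592799]
(array([[459.2369071 ,   0.        , 274.92863395],
       [  0.        , 459.2369071 , 204.05589878],
       [  0.        ,   0.        ,   1.        ]]), array([[-0.15542829, -0.9878439 , -0.00254685],
       [-0.9647545 ,  0.15234857, -0.21456621],
       [ 0.21234593, -0.03089257, -0.97670612]]), array([0.07606688, 0.60195732, 0.99881404]))
[0.88403774 0.55686862 0.65465894]
```

View pics/top.png

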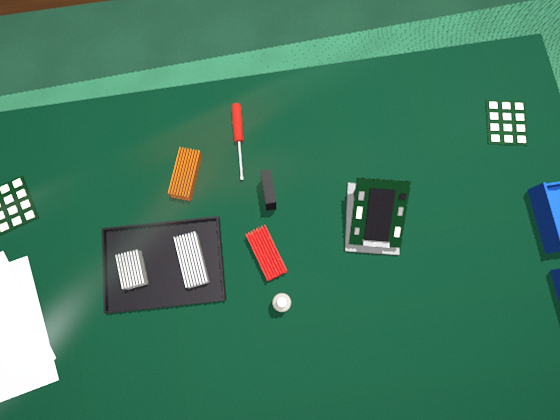

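View pics/scene.png

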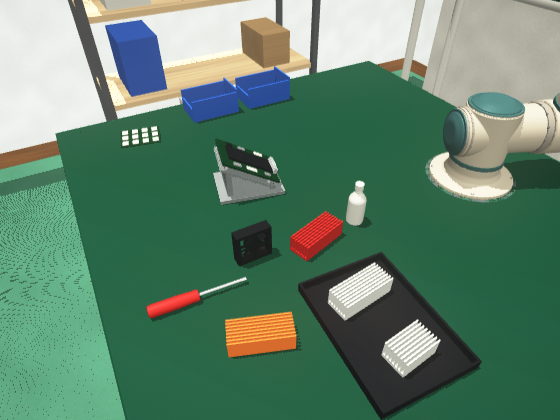

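The top view shows these candidates for the sink:
- silver long at (191,260) in the tray
- silver short at (132,270)
- orange look-alike at (185,174)
- red look-alike at (266,255)

I choose the silver long one at (191,260). The stand is at (377,214), with its steel ledge at about (376,244). Next I'll measure the masks and check the choice in a crop.

```bash
python3 - <<'E'
from h import *
a=save("top","top2.png")
cv2.imwrite("pics/crop.png",cv2.resize(np.hstack([a[215:315,100:230],a[165:265,330:460]]),None,fx=3,fy=3,interpolation=2)[:,:,::-1])
g=a.astype(int); m=((g.min(2)>110)&(g.max(2)-g.min(2)<40)).astype(np.uint8)
n,l,s,c=cv2.connectedComponentsWithStats(m)
for i in range(1,n):
    if s[i,4]>150 and 100<c[i][0]<230:
        pts=np.argwhere(l==i)[:,::-1].astype(float); w=back("top",pts,0.043)[:,:2]
        r=cv2.minAreaRect((w*1000).astype(np.float32)); print(c[i].round(),np.round(r[0]),np.round(r[1]),round(r[2],1))
for q in ["nest","stand","seat","tray"]:
    for r in optics.outline_of(q,"top"):
        M=r["mask"]; pts=np.argwhere(M)[:,::-1].astype(float); z={"tray":.01}.get(q,0.08)
        R=cv2.minAreaRect(pts.astype(np.float32)); bx=back("top",cv2.boxPoints(R),z)
        print(q,round(r["score"],2),M.sum(),R,bx.round(3).tolist())
E
```

```text
[191. 260.] [514. 193.] [126.  57.] 6.9
[131. 269.] [513. 331.] [87. 62.] 6.5
nest 0.84 3677 ((378.6418762207031, 212.6759033203125), (55.53927230834961, 69.24653625488281), 6.115502834320068) [[0.487, -0.164, 0.08], [0.642, -0.211, 0.08], [0.608, -0.334, 0.08], [0.455, -0.283, 0.08]]
stand 0.96 4530 ((375.3849792480469, 216.72567749023438), (63.79172134399414, 77.89374542236328), 3.814074993133545) [[0.469, -0.146, 0.08], [0.644, -0.191, 0.08], [0.611, -0.335, 0.08], [0.437, -0.284, 0.08]]
seat 0.81 3544 ((378.7461853027344, 212.53077697753906), (53.955108642578125, 69.58348083496094), 7.125016689300537) [[0.488, -0.165, 0.08], [0.643, -0.215, 0.08], [0.608, -0.334, 0.08], [0.455, -0.28, 0.08]]
tray 0.59 8149 ((161.08302307128906, 264.72808837890625), (86.01988220214844, 124.90707397460938), 84.35175323486328) [[0.628, 0.419, 0.01], [0.611, 0.118, 0.01], [0.406, 0.125, 0.01], [0.423, 0.414, 0.01]]
tray 0.18 248 ((281.2500305175781, 302.2500305175781), (16.26345443725586, 16.970561981201172), 45.0) [[0.388, 0.029, 0.01], [0.411, -0.003, 0.01], [0.381, -0.026, 0.01], [0.358, 0.006, 0.01]]
```

View pics/crop.png

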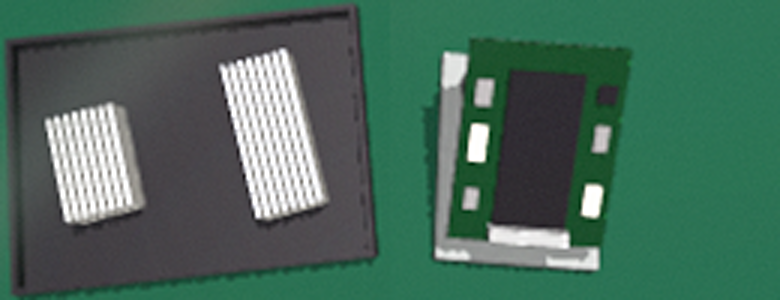

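The crop confirms the choice: the long silver sink on the right of the tray, yaw about 7° and matching 120x50, and the module and ledge with the ledge at the near end. I'll look at the stand from the wrist camera first.

```bash
python3 -m jog '[[1,0.1,-0.2,0.13,0],[1,0.33,-0.8,0.15,0],[1,0.33,-0.8,0.15,0],[1,0.33,-0.8,0.15,0],[1,0.33,-0.8,0.15,0],[1,0.33,-0.8,0.15,0],[1,0.33,-0.8,0.15,0],[1,0.33,-0.8,0.15,0],[1,0.33,-0.8,0.15,0],[1,0.33,-0.8,0.15,0]]'
python3 - <<'E'
from h import *
o=robot.get_obs(); R,t=P("wrist")[1:]; print(o["tcp_pos"], -R.T@t, R.round(2))
E
```

```text
t: 1.95
tcp_pos: [0.3876, -0.0116, 0.33]
tcp_rot: [180.0, 0.1, 164.5]
ft_force: [0.5, -0.1, -0.3]
grip_width: 0.997
grasp_force: 0.0
[ 0.38755528 -0.01160841  0.32996293] [0.30729173 0.0093916  0.49773601] [[ 0.27  0.96  0.  ]
 [ 0.92 -0.26  0.28]
 [ 0.27 -0.08 -0.96]]
```

```bash
python3 -m jog '[[1,0.13,-0.235,0.02,0],[1,0.13,-0.235,0.02,0],[1,0.13,-0.235,0.02,0],[1,0.13,-0.235,0.02,0],[1,0.13,-0.235,0.02,0],[1,0.13,-0.235,0.02,0],[1,0.13,-0.235,0.02,0]]'
python3 - <<'E'
from h import *
save("wrist","w1.png"); np.savez("w1.npz",K=P("wrist")[0],R=P("wrist")[1],t=P("wrist")[2])
for q in ["nest","stand","seat"]:
    for r in optics.spot_in(q,"wrist")[:1]: print(q,np.round(r["position"],4),r["score"])
E
```

```text
t: 2.82
tcp_pos: [0.5164, -0.2429, 0.3496]
tcp_rot: [179.9, -0.0, 164.6]
ft_force: [-0.4, 0.1, 0.1]
grip_width: 0.998
grasp_force: 0.0
nest [ 0.5525 -0.2473  0.0881] 0.68
stand [ 0.5419 -0.2485  0.0814] 0.94
seat [ 0.5446 -0.2491  0.0853] 0.68
```

View pics/w1.png

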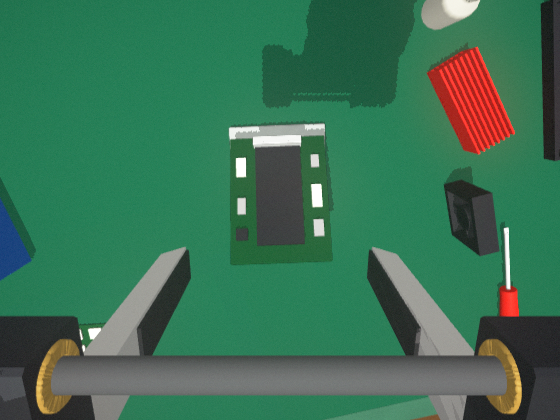

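The wrist view shows the board with corners near (230,264) and (331,262), the module's upper edge at (257,245)–(304,243), and the ledge at (253–301, 136–147). I'll fit its pose.

```bash
cat > fit.py <<'E'
from h import *
from scipy.optimize import least_squares
d=np.load("w1.npz"); K,R,t=d["K"],d["R"],d["t"]
im=cv2.imread("pics/w1.png").astype(int); b,g,r=im[...,0],im[...,1],im[...,2]
roi=np.zeros(g.shape,bool); roi[115:275,220:342]=1
mod=(roi&(g<75)&(abs(g-r)<25)).astype(np.uint8)
n,l,s,c=cv2.connectedComponentsWithStats(mod); i=1+np.argmax(s[1:,4]); mod=(l==i)
board=roi&((g-r>20)&(g<95)&(r<60))
led=roi&(im.min(2)>120)
for k,M in (("mod",mod),("board",board)):
    ys,xs=np.nonzero(M); print(k,M.sum(),xs.min(),xs.max(),ys.min(),ys.max())
def edges(M,rows):  # left/right boundary per row
    L=[];Rr=[]
    for y in rows:
        x=np.nonzero(M[y])[0]; L.append((x.min(),y+.5)); Rr.append((x.max()+1,y+.5))
    return np.array(L,float),np.array(Rr,float)
def bottom(M,cols): return np.array([(x+.5,np.nonzero(M[:,x])[0].max()+1) for x in cols],float)
ml,mr=edges(mod,range(160,235,3)); mb=bottom(mod,range(263,298,3))
mt=np.array([(x+.5,np.nonzero(mod[:,x])[0].min()) for x in range(263,298,3)],float)
bl,br=edges(board,range(150,255,4)); bb=bottom(board,range(240,322,4))
from scipy.spatial.transform import Rotation as Ro
def pose(p): return Ro.from_euler("ZYX",[p[3],np.radians(-30)+p[4],0]).as_matrix(),p[:3]
def pr(p,X):
    A,o=pose(p); x=(A@np.array(X,float).T).T+o; u=(K@(R@x.T+t[:,None])).T; return u[:,:2]/u[:,2:]
def ld(p,pts,a,b):
    A,B=pr(p,[a,b]); n=np.array([-(B-A)[1],(B-A)[0]]); n/=np.linalg.norm(n); return (pts-A-.0)@n
# corner-of-pixel convention: pixel centre integer -> subtract .5
m=.011;h=.006
def res(p):
    return np.concatenate([ld(p,ml-.5,(-.062,-.028 *S,m),(.062,-.028*S,m)),ld(p,mr-.5,(-.062,.028*S,m),(.062,.028*S,m)),
      ld(p,mb-.5,(.062,-.028,m),(.062,.028,m)),ld(p,bl-.5,(-.08,-.06*S,h),(.08,-.06*S,h)),ld(p,br-.5,(-.08,.06*S,h),(.08,.06*S,h)),ld(p,bb-.5,(.08,-.06,h),(.08,.06,h)),[p[4]/np.radians(.5)]])
S=1
o=least_squares(res,[.55,-.25,.08,np.radians(-15),0],loss="soft_l1"); p=o.x
print(p[:3].round(4),np.degrees(p[3:]).round(2)); k=0
for nm,a in (("ml",ml),("mr",mr),("mb",mb),("bl",bl),("br",br),("bb",bb)):
    e=res(p)[k:k+len(a)]; k+=len(a); print(nm,e.mean().round(2),e.std().round(2))
print("module lower edge seen",mt[:,1].mean(),"pred for z=11",pr(p,[(-.062,0,m)]),"ledge top face edge z=21",pr(p,[(-.062,0,.021),(-.062,-.03,.021),(-.062,.03,.021)]))
A,oo=pose(p); print("seat",(A@[-.002,0,.011]+oo).round(4)); np.savez("pose.npz",A=A,o=oo)
E
python3 fit.py
```

```text
mod 4442 255 304 146 245
board 389 230 329 122 264Traceback (most recent call last):
  File "fit.py", line 20, in <module>
    bl,br=edges(board,range(150,255,4)); bb=bottom(board,range(240,322,4))
          ~~~~~^^^^^^^^^^^^^^^^^^^^^^^^
  File "fit.py", line 15, in edges
    x=np.nonzero(M[y])[0]; L.append((x.min(),y+.5)); Rr.append((x.max()+1,y+.5))
                                     ~~~~~^^
    return umr_minimum(a, axis, None, out, keepdims, initial, where)
ValueError: zero-size array to reduction operation minimum which has no identity
```

```bash
python3 - <<'E'
import cv2
im=cv2.imread("pics/w1.png")
print(im[200,224:240].tolist()); print(im[190,322:340].tolist()); print(im[258:270,280].tolist()); print(im[125:150,280].tolist())
E
```

```text
[[87, 127, 41], [93, 134, 51], [88, 128, 44], [88, 130, 47], [91, 130, 50], [88, 128, 48], [67, 100, 41], [60, 105, 45], [58, 103, 44], [61, 103, 44], [62, 104, 45], [59, 100, 39], [66, 106, 52], [145, 168, 139], [214, 220, 220], [217, 220, 220]]
[[59, 95, 53], [65, 106, 55], [64, 105, 50], [65, 108, 50], [66, 108, 53], [61, 98, 45], [70, 100, 48], [72, 99, 48], [71, 99, 47], [71, 101, 45], [95, 134, 57], [91, 131, 52], [94, 134, 54], [93, 132, 54], [94, 134, 55], [97, 134, 57], [92, 132, 52], [91, 131, 51]]
[[56, 104, 37], [61, 104, 38], [57, 101, 31], [61, 103, 38], [55, 99, 33], [77, 118, 34], [87, 129, 40], [89, 128, 42], [88, 129, 45], [90, 130, 46], [90, 129, 41], [89, 129, 40]]
[[141, 149, 140], [168, 175, 169], [171, 180, 170], [170, 179, 169], [171, 177, 170], [169, 173, 167], [170, 178, 171], [172, 177, 172], [167, 174, 167], [170, 177, 170], [198, 202, 198], [237, 238, 239], [246, 248, 247], [246, 247, 247], [245, 247, 246], [245, 247, 246], [245, 247, 245], [245, 247, 247], [224, 228, 227], [206, 213, 210], [184, 186, 186], [116, 117, 116], [70, 71, 69], [74, 73, 70], [73, 73, 71]]
```

```bash
sed -i 's/^board=.*/board=roi\&(b<69)\&(g-b>25)/; s/(-.062,-.028 \*S/(-.062,-.028*S/' fit.py; sed -i 's/^S=1/S=-1/' fit.py; python3 fit.py
```

```text
mod 4442 255 304 146 245
board 6008 230 332 122 264
[ 0.6903 -0.2856  0.1322] [166.78  52.19]
ml 0.13 0.35
mr -0.19 0.44
mb 33.07 0.32
bl -0.09 0.74
br 0.2 0.61
bb -0.78 0.32
module lower edge seen 147.33333333333334 pred for z=11 [[285.52775136 386.18009572]] ledge top face edge z=21 [[285.56901728 389.48523395]
 [312.19314735 388.65280512]
 [258.9862351  390.31636999]]
seat [ 0.688  -0.285   0.1432]
```

```bash
sed -i 's/^S=-1/S=1/' fit.py; python3 fit.py
```

```text
mod 4442 255 304 146 245
board 6008 230 332 122 264
[ 0.5471 -0.252   0.0726] [-13.14  -0.19]
ml -0.14 0.27
mr 0.21 0.37
mb -1.95 0.32
bl -0.0 0.48
br -0.03 0.32
bb 0.64 0.31
module lower edge seen 147.33333333333334 pred for z=11 [[277.04356286 148.11739391]] ledge top face edge z=21 [[276.85229014 144.84677244]
 [252.49104307 145.81439693]
 [301.24943041 143.87772227]]
seat [ 0.5401 -0.2503  0.0811]
```

```bash
python3 -m jog '[[1,-0.03,0.435,-0.03,22.5],[1,-0.03,0.435,-0.03,22.5],[1,-0.03,0.435,-0.03,22.5],[1,-0.03,0.435,-0.03,22.5],[1,-0.03,0.435,-0.05,22.5],[1,-0.03,0.435,-0.05,22.5],[1,-0.03,0.435,-0.05,22.5],[1,-0.03,0.435,-0.05,22.5],[1,-0.03,0.435,-0.05,22.5]]'
python3 - <<'E'
from h import *
a=save("wrist","w2.png"); print(robot.get_obs()["tcp_pos"],robot.get_obs()["tcp_rot"])
print(-P("wrist")[1].T@P("wrist")[2])
g=a.astype(int); m=((g.min(2)>110)&(g.max(2)-g.min(2)<40)).astype(np.uint8)
m=cv2.morphologyEx(m,cv2.MORPH_CLOSE,np.ones((5,5)))
n,l,s,c=cv2.connectedComponentsWithStats(m)
for i in range(1,n):
    if s[i,4]>400:
        pts=np.argwhere(l==i)[:,::-1].astype(float); w=back("wrist",pts,0.045)[:,:2]
        r=cv2.minAreaRect((w*1000).astype(np.float32)); print(c[i].round(),s[i],np.round(r[0],1),np.round(r[1]),round(r[2],1))
E
```

```text
t: 4.15
tcp_pos: [0.4866, 0.1905, 0.2996]
tcp_rot: [-180.0, 0.0, -172.9]
ft_force: [-0.1, 0.2, -0.6]
grip_width: 1.0
grasp_force: 0.0
[0.48705177 0.18971027 0.29972373] [-1.79960190e+02  4.21386999e-02 -1.72958139e+02]
[0.40456254 0.1789201  0.4675654 ]
[110.  59.] [  71   36   75   47 2503] [383.6  -6.5] [79. 43.] 78.8
[267. 187.] [  217   103   107   152 10687] [499.3 185.2] [121. 172.] 87.0
[407. 258.] [ 363  173  111  183 7077] [590.8 373.2] [289.  81.] 29.6
[133. 310.] [  84  247  102  109 3466] [685.6  37.8] [ 61. 215.] 57.4
[274. 385.] [   51   366   456    54 11964] [792.  225.9] [ 90. 631.] 7.1
```

View pics/w2.png

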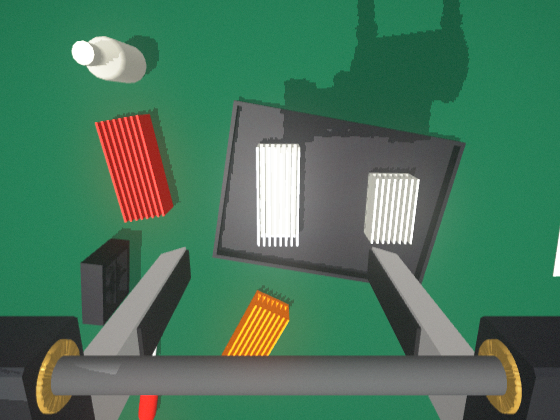

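```bash
python3 - <<'E'
from h import *
g=cv2.imread("pics/w2.png").astype(int); m=(g.min(2)>150).astype(np.uint8); k=np.zeros_like(m); k[138:256,245:312]=1; m*=k
m=cv2.morphologyEx(m,cv2.MORPH_CLOSE,np.ones((1,7)))
pts=np.argwhere(m)[:,::-1].astype(float); w=back("wrist",pts,0.045)[:,:2]
print(pts.min(0),pts.max(0)); r=cv2.minAreaRect((w*1000).astype(np.float32)); print(r)
print(back("wrist",[[257,144],[299,144],[299,246],[257,246]],.045).round(4))
E
```

```text
[255. 144.] [300. 246.]
((511.94189453125, 190.40512084960938), (124.232421875, 51.434349060058594), 6.7660017013549805)
[[0.4532 0.1599 0.045 ]
 [0.4474 0.2071 0.045 ]
 [0.5702 0.2242 0.045 ]
 [0.5766 0.173  0.045 ]]
```

Sink centre is about (0.514, 0.191), yaw 6.8°, and it measures 124x51, so it matches the long sink. I'll grip 10 mm towards its uphill (+x) end so it can pivot in the pads, with the fingers only part open to clear the tray wall.

```bash
python3 -m jog '[[0.4,0.037,0.002,-0.06,0],[0.4,0.037,0.002,-0.12,0],[0.4,0.037,0.002,-0.17,0],[0.4,0.037,0.002,-0.21,0],[0.4,0.037,0.002,-0.24,0],[0.4,0.037,0.002,-0.26,0],[0.4,0.037,0.002,-0.275,0],[0.4,0.037,0.002,-0.275,0],[0.4,0.037,0.002,-0.275,0]]' 12 && python3 -m jog '[[-0.2,0,0,0,0],[-0.2,0,0,0,0],[-0.2,0,0,0,0],[-0.2,0,0,0,0]]' 12
```

```text
t: 5.32
tcp_pos: [0.5251, 0.1921, 0.0251]
tcp_rot: [180.0, 0.1, -173.0]
ft_force: [-0.7, -0.1, 0.5]
grip_width: 0.699
grasp_force: 0.0
t: 5.82
tcp_pos: [0.5247, 0.1929, 0.025]
tcp_rot: [179.9, 0.1, -173.0]
ft_force: [-0.9, 1.8, 4.8]
grip_width: 0.532
grasp_force: 12.0
```

```bash
python3 -m jog '[[-0.2,0,0,0.02,0],[-0.2,0,0,0.05,0],[-0.2,0,0,0.09,0],[-0.2,0,0,0.14,0],[-0.2,0,0,0.19,0],[-0.2,0,0,0.2,0],[-0.2,0,0,0.2,0]]' 12; python3 - <<'E'
from h import *
a=save("scene","s2.png"); b=optics.grab_frame("wrist")
u=proj("scene",robot.get_obs()["tcp_pos"])[0].astype(int); y,x=max(u[1]-100,0),max(u[0]-130,0)
c=cv2.resize(a[y:y+200,x:x+260],(520,400)); cv2.imwrite("pics/s2c.png",c[:,:,::-1])
E
```

```text
t: 6.7
tcp_pos: [0.5234, 0.192, 0.2228]
tcp_rot: [-180.0, -0.1, -173.0]
ft_force: [-0.5, -0.2, -4.2]
grip_width: 0.535
grasp_force: 12.0
```

View pics/s2c.png

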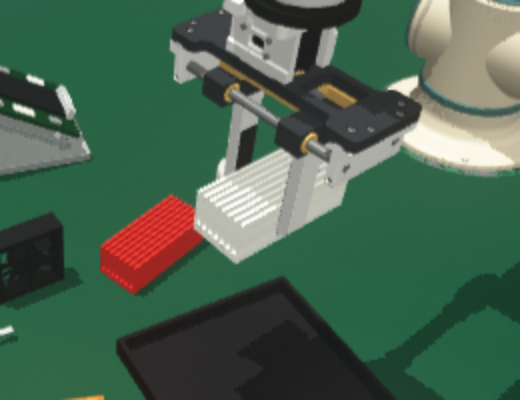

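The sink is held level at 50 mm opening. I'll carry it to 35 mm above a point 10 mm uphill of the final pose.

```bash
python3 -m jog '[[-0.2,0.003,-0.05,0,-3],[-0.2,0.006,-0.1,0,-6],[-0.2,0.01,-0.15,0,-9],[-0.2,0.012,-0.2,0,-12],[-0.2,0.014,-0.25,0,-15],[-0.2,0.016,-0.3,0,-18],[-0.2,0.018,-0.35,0,-20],[-0.2,0.018,-0.4,0,-20],[-0.2,0.018,-0.43,0,-20],[-0.2,0.018,-0.4425,0,-20]]' 12 && python3 -m jog '[[-0.2,0,0,0,0],[-0.2,0,0,-0.02,0],[-0.2,0,0,-0.04,0],[-0.2,0,0,-0.06,0],[-0.2,0,0,-0.07,0],[-0.2,0,0,-0.07,0]]'
python3 - <<'E'
from h import *
a=save("scene","s3.png")
o=robot.get_obs(); u=proj("scene",o["tcp_pos"])[0].astype(int); y,x=max(u[1]-80,0),max(u[0]-100,0)
cv2.imwrite("pics/s3c.png",cv2.resize(a[y:y+150,x:x+200],(800,600),interpolation=2)[:,:,::-1]); print(o["tcp_pos"],o["tcp_rot"])
E
```

```text
t: 8.05
tcp_pos: [0.541, -0.2513, 0.2214]
tcp_rot: [179.9, -0.3, 166.9]
ft_force: [-0.7, 0.5, -4.2]
grip_width: 0.534
grasp_force: 12.0
t: 8.8
tcp_pos: [0.5419, -0.2488, 0.1536]
tcp_rot: [179.9, -0.1, 167.1]
ft_force: [0.5, -1.0, -3.8]
grip_width: 0.531
grasp_force: 12.0
[ 0.54240687 -0.24936196  0.15441786] [ 1.79975994e+02 -2.03810904e-03  1.67092393e+02]
```

View pics/s3c.png

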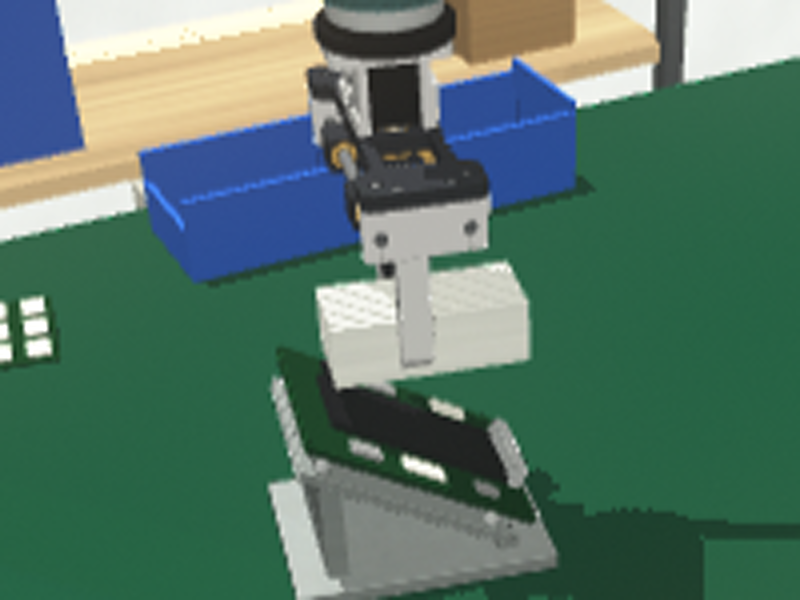

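The sink is level over the board, uphill end at left (about 330,380 in the crop). I'll lower gently with a lighter grip so it can pivot.

```bash
python3 -m jog '[[-0.2,-0.001,-0.001,-0.008,0],[-0.2,-0.001,-0.001,-0.016,0],[-0.2,-0.001,-0.001,-0.019,0],[-0.2,-0.001,-0.001,-0.022,0],[-0.2,-0.001,-0.001,-0.025,0],[-0.2,-0.001,-0.001,-0.027,0]]' 8; python3 -m jog '[[-0.2,0,0,-0.002,0],[-0.2,0,0,-0.004,0],[-0.2,0,0,-0.004,0]]'
```

```text
t: 9.6
tcp_pos: [0.5402, -0.2511, 0.1272]
tcp_rot: [-180.0, -0.1, 167.0]
ft_force: [-3.6, 0.9, -2.5]
grip_width: 0.531
grasp_force: 8.0
t: 9.98
tcp_pos: [0.5409, -0.251, 0.123]
tcp_rot: [180.0, -0.0, 167.0]
ft_force: [-2.7, -0.4, -1.5]
grip_width: 0.532
grasp_force: 8.0
```

```bash
python3 -m jog '[[-0.2,0,0,-0.002,0],[-0.2,0,0,-0.004,0],[-0.2,0,0,-0.006,0],[-0.2,0,0,-0.008,0],[-0.2,0,0,-0.009,0],[-0.2,0,0,-0.009,0]]'; python3 -m jog '[[-0.2,0,0,-0.002,0],[-0.2,0,0,-0.004,0],[-0.2,0,0,-0.004,0]]'
```

```text
t: 10.72
tcp_pos: [0.5417, -0.2512, 0.1142]
tcp_rot: [180.0, 0.1, 167.0]
ft_force: [-1.7, 0.8, -3.0]
grip_width: 0.531
grasp_force: 8.0
t: 11.1
tcp_pos: [0.5417, -0.2513, 0.1101]
tcp_rot: [180.0, 0.1, 167.0]
ft_force: [-0.5, 0.2, -3.2]
grip_width: 0.535
grasp_force: 8.0
```

```bash
python3 -m jog '[[-0.2,0,0,-0.001,0],[-0.2,0,0,-0.002,0],[-0.2,0,0,-0.003,0],[-0.2,0,0,-0.003,0]]';python3 - <<'E'
from h import *
a=save("scene","s4.png")
o=robot.get_obs(); u=proj("scene",o["tcp_pos"])[0].astype(int); y,x=max(u[1]-70,0),max(u[0]-100,0)
cv2.imwrite("pics/s4c.png",cv2.resize(a[y:y+150,x:x+200],(800,600),interpolation=2)[:,:,::-1]); print(o["tcp_pos"],o["ft_force"])
E
```

```text
t: 11.6
tcp_pos: [0.5416, -0.2513, 0.1076]
tcp_rot: [-180.0, 0.1, 167.0]
ft_force: [-0.1, 1.1, -1.4]
grip_width: 0.526
grasp_force: 8.0
[ 0.54156786 -0.25131575  0.10760362] [-0.08270194  1.40833198 -1.21394275]
```

View pics/s4c.png

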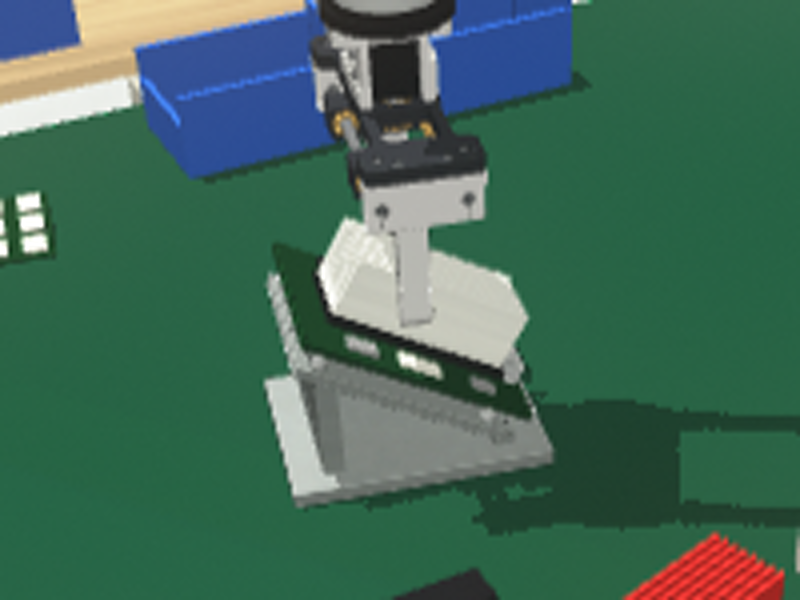

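It has pivoted onto the slope and lies flat on the module. Now I'll slide it down to the ledge.

```bash
python3 -m jog '[[-0.2,0,0,-0.001,0],[-0.2,-0.0012,0.0003,-0.0017,0],[-0.2,-0.0025,0.0006,-0.0025,0],[-0.2,-0.0025,0.0006,-0.0025,0]]'; python3 -m jog '[[-0.2,-0.0012,0.0003,-0.0007,0],[-0.2,-0.0025,0.0006,-0.0015,0],[-0.2,-0.0025,0.0006,-0.0015,0]]';
```

```text
t: 12.15
tcp_pos: [0.5396, -0.2512, 0.1061]
tcp_rot: [-179.9, 0.2, 167.0]
ft_force: [-0.7, 1.0, 6.3]
grip_width: 0.535
grasp_force: 8.0
t: 12.52
tcp_pos: [0.5395, -0.2512, 0.1058]
tcp_rot: [-179.9, 0.5, 167.0]
ft_force: [3.1, 0.6, 8.2]
grip_width: 0.529
grasp_force: 8.0
```

```bash
python3 - <<'E'
from h import *
A=np.array([.8434,-.1963,.5]);Z=np.array([-.487,.113,.866])
o=robot.get_obs(); p=o["tcp_pos"]+[0,0,.008]-np.array([.538,-.2497,.080]); f=o["ft_force"]
print("grasp in seat frame",p@A,p@Z,"F along",f@A,f@Z)
E
```

```text
grasp in seat frame 0.018439805072254116 0.028428361004537522 F along 6.55225472077258 5.690137452744457
```

```bash
python3 - <<'E'
from h import *
A=np.c_[[.8434,-.1963,.5],[.2267,.974,0],[-.487,.113,.866]]; s=np.array([.538,-.2497,.080])
T=[]
for n in ("scene","top"):
    a=optics.grab_frame(n); L=a.copy()
    c=proj(n,s)[0]; w,h=(66,60) if n=="scene" else (50,45)
    x0,y0=int(c[0]-w),int(c[1]-h); k=400/(2*w)
    im=cv2.resize(a[y0:y0+2*h,x0:x0+2*w],None,fx=k,fy=k,interpolation=2)[:, :400]
    for dx,col in ((0,(255,0,0)),(.008,(0,0,255))):
        C=[(sx*.06+dx,sy*.025,z) for sx in(-1,1) for sy in(-1,1) for z in(0,.04)]
        for u in (proj(n,s+np.array(C)@A.T)-[x0,y0]+.5)*k: cv2.circle(im,tuple(int(v) for v in u),3,col,-1)
    for u in (proj(n,s+np.array([(-.06,-.03,.01),(-.06,.03,.01)])@A.T)-[x0,y0]+.5)*k: cv2.circle(im,tuple(int(v) for v in u),3,(255,0,255),-1)
    T.append(cv2.copyMakeBorder(im,0,max(0,400-im.shape[0]),0,0,0)[:400])
cv2.imwrite("pics/m1.png",np.hstack(T)[:,:,::-1])
E
```

```text
(no output)
```

View pics/m1.png

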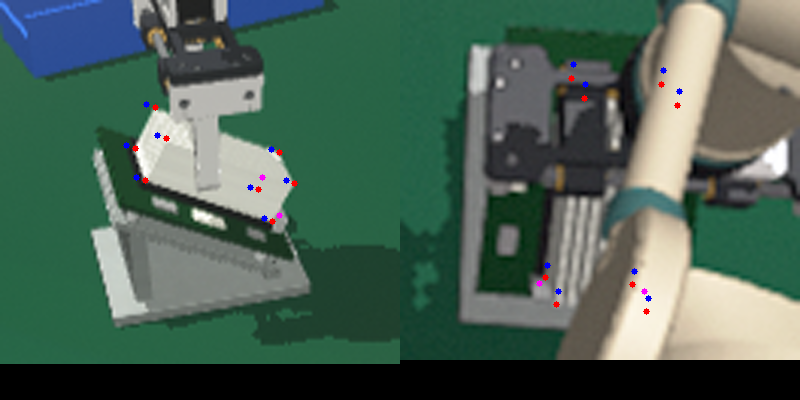

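The scene overlay puts the sink at the seated prediction (red dots: uphill corner at (145,180), lower corner at (273,221)), with its lower end at the ledge, so the resistance was the ledge. The line of push through the pads passes near the centre of the base, so I'll press while gripped.

```bash
python3 -m jog '[[-0.2,0,0,-0.0003,0],[-0.2,0,0,-0.0003,0],[-0.2,0,0,-0.0003,0]]' 14; python3 -m jog '[[-0.2,0,0,0,0],[-0.2,0,0,0,0],[-0.2,0,0,0,0],[-0.2,0,0,0,0]]'
```

```text
t: 13.0
tcp_pos: [0.5395, -0.2512, 0.1057]
tcp_rot: [-179.9, 0.5, 167.0]
ft_force: [2.3, 0.8, 9.2]
grip_width: 0.53
grasp_force: 14.0
t: 13.5
tcp_pos: [0.5395, -0.2512, 0.1057]
tcp_rot: [-179.9, 0.5, 167.0]
ft_force: [2.1, 1.6, 10.0]
grip_width: 0.53
grasp_force: 14.0
```

```bash
python3 -m jog '[[-0.2,0,0,0,0],[-0.2,0,0,0,0],[-0.2,0,0,0,0],[-0.2,0,0,0,0],[-0.2,0,0,0,0],[-0.2,0,0,0,0],[-0.2,0,0,0,0],[-0.2,0,0,0,0],[-0.2,0,0,0,0],[-0.2,0,0,0,0]]'; python3 -m jog '[[0.1,0,0,0,0],[0.2,0,0,0,0],[0.4,0,0,0,0],[0.4,0,0,0,0],[0.4,0,0,0.03,0],[0.4,0,0,0.08,0],[0.4,0,0,0.13,0],[0.4,0,0,0.19,0],[0.4,-0.03,0.06,0.24,0],[0.4,-0.03,0.06,0.24,0]]'
python3 - <<'E'
from h import *
a=save("wrist","w3.png"); print(optics.spot_in("sink_long","wrist")[:1])
A=np.c_[[.8434,-.1963,.5],[.2267,.974,0],[-.487,.113,.866]]; s=np.array([.538,-.2497,.080])
C=[(sx*.06,sy*.025,z) for sx in(-1,1) for sy in(-1,1) for z in(0,.04)]
U=proj("wrist",s+np.array(C)@A.T); print(U.round())
np.savez("w3.npz",K=P("wrist")[0],R=P("wrist")[1],t=P("wrist")[2])
x0,y0=int(U[:,0].mean()-70),int(U[:,1].mean()-70); x0=max(x0,0);y0=max(y0,0)
im=cv2.resize(a[y0:y0+140,x0:x0+180],None,fx=4,fy=4,interpolation=2); print(x0,y0)
for u in (U-[x0,y0]+.5)*4: cv2.circle(im,tuple(int(v) for v in u),3,(255,0,0),-1)
cv2.imwrite("pics/m2.png",im[:,:,::-1])
E
```

```text
t: 14.75
tcp_pos: [0.5395, -0.2512, 0.1058]
tcp_rot: [-179.9, 0.5, 167.0]
ft_force: [1.5, 0.5, 9.3]
grip_width: 0.532
grasp_force: 14.0
t: 16.0
tcp_pos: [0.506, -0.1888, 0.3459]
tcp_rot: [-180.0, 0.3, 167.1]
ft_force: [1.2, 0.0, -0.4]
grip_width: 0.702
grasp_force: 0.0
[{'position': [0.7307, 0.1589, 0.0238], 'score': 0.94}]
[[219. 164.]
 [213. 151.]
 [258. 164.]
 [257. 151.]
 [214. 259.]
 [208. 255.]
 [257. 259.]
 [255. 256.]]
165 137
```

View pics/m2.png

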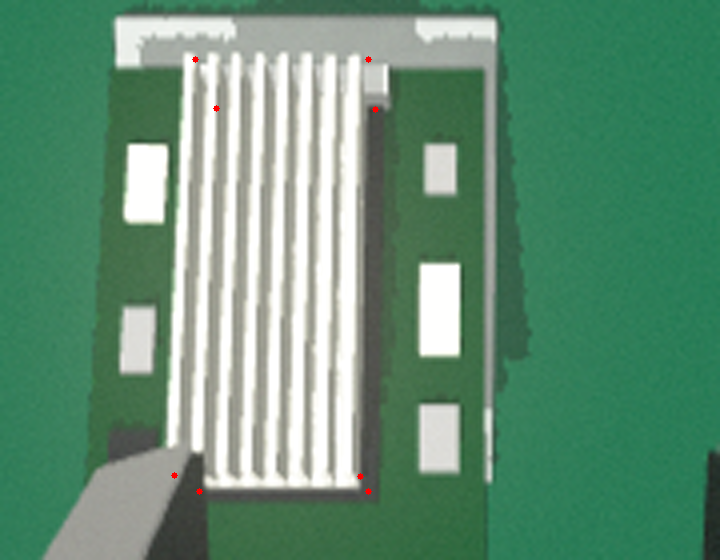

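The sink lies flat: its base end sits just inside the module's upper edge (row 488 against 499), the gap on the right is about 4 mm, and its lower end is at the ledge. The press was about 9–10 N from the hand plus the sink's weight, so about 13 N for more than 1.25 s. The gripper is clear.

```bash
python3 -c "
from rig import ticket
print(ticket.finish_job())"
```

```text
the job is handed in; nothing more can be done
None
```

The long heat sink is on the module, lying flat with its lower end against the ledge. I pressed it on with about 13 N (wrist reading plus the sink's weight) for over a second, released it, and handed the job in at 16 s; no verdict was returned.

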